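# Release one can from a hand-cranked can feeder

## Robot

A 7-joint arm with a two-finger parallel gripper is mounted at the origin on the work surface; the furniture and walls round the work are solid. World frame = base frame: x ahead of the robot, y to its left, z up, the work surface at z = 0. Lengths are in m, angles in rad, forces in N, time in s.
With the tool pointing down it reaches from about 0.425 to 0.95 m from the base axis. Payload 4.7 kg.
Tool frame: the origin (TCP) lies between the finger pads; the fingertips stand 22 mm ahead of it and the grasp point (between the pads) lies 3 mm ahead of it (robot.tips_ahead is the distance from the TCP to the fingertips, in m); z points along the fingers, y is the line along which they close (so a half turn about z gives the same grasp; the last joint's range is limited). The gripper opens to 87 mm and grips with 3 to 60 N. Pads are 19 mm wide; open, the fingers measure 117 mm over their backs; the gripper's body (75 mm by 190 mm) begins 51 mm behind the grasp point.
Start: joints at [1.213, 0.469, -0.049, 1.532, 0.024, 1.141, -0.082], TCP at [0.218, -0.639, 0.245] pointing down, gripper open.
Joint ranges: [-2.59, 2.59], [-0.33, 1.99], [-1.39, 1.29], [0.1, 2.45], [-1.04, 4.18], [0.21, 1.99], [-2.66, 2.66]. Speed limits (rad/s): [2.57, 2.57, 3.14, 3.14, 3.14, 3.14, 3.14].

## Interface

Orientations are given as [roll, pitch, yaw] about the fixed x, y, z axes, in that order (R = Rz(yaw) Ry(pitch) Rx(roll)).
In Python, from bench import robot, imaging gives the robot as it stands.
- The arm moves only by the tool servo_tool, never from a script. Its argument "deltas" is a list of rows, each an object of numbers: "dx", "dy", "dz": the shift along the world's x, y, z in units of 30 mm (1.0 is 30 mm); "rx", "ry", "rz": the turn, a rotation vector about the world's x, y, z in units of 5 degrees (1.0 is 5 degrees). In form: [{"dx": .., "dy": .., "dz": .., "rx": .., "ry": .., "rz": ..}, ...]. A call has 1 to 10 rows; each row is the pose to reach, as a shift and turn from the pose commanded when the call began; what a row does not reach only later rows make up. A row lasts 1/10 s, in which the tool goes at most 50 mm and 8.59 degrees, less where a joint would pass 70% of its speed; a pose out of reach is approached as far as the arm can. A call with a gripper value outside its range is refused whole. "fingers" is the finger opening in mm, from 0 to 87, set as the call begins (left out, the last holds). The fingers move at their own pace and stop on an object; "grip_force" is the grip in N (left out, the last holds). Time passes only in rows, so rows that repeat a pose let the fingers close. It gives the time, the measured TCP pose, the force, the opening and the grip force at its end, in the units of the state.
- robot.state(): the state, without advancing time (a new reading comes with each control period).
- imaging.grab_frame(name): name is "side" or "top"; returns a dict with "img" (384x512x3 uint8, red, green, blue), "depth" (384x512 float32, m along the optical axis (not along the pixel's ray), 0 where there is no reading), "intrinsics" (3x3 intrinsics, pixels), "k1" (the pictures are not rectified: a ray, as slopes to the right and down, at radius r is drawn at 1 + k1 r^2 times it, then the intrinsics apply), "extrinsics" (4x4, takes a point from world to camera coordinates). Camera axes: x right, y up, looking along -z (the intrinsics and any distortion apply to the point x, -y, -z); pixel columns grow to the right and rows downward; lengths in m; the calibration is good to about 2 mm. A picture is of the moment at which its call begins.
- robot.sign_off(): hands the job in; it is judged then, once.
The state is a dict: "time": time; "joints": joint angles; "qvel": joint speeds; "effort": joint torques, N m; "position": TCP position; "tool_rot": TCP orientation; "contact_force": force on the tool from outside, world axes, zero at the start; "wrist_torque": the same for the moment, N m; "gripper_width": opening from 0.0 (shut) to 1.0 (fully open); "grasp_force": force on a finger pad.
Only numpy, scipy, OpenCV 4.12 (cv2) and the standard library are available. Lean on these libraries where they do the work, as an engineer would, in place of code of your own. Each camera call takes 0.05 s, during which the arm holds its last target. There are 200 camera calls.

## Task

Lay the long steel stop bar across the open end of the can feeder centred, so that it sits level down in the notches of both side plates, then turn the feeder's flywheel by its crank grip anticlockwise (seen from above) through exactly one revolution, so that one can rolls down and stops against the bar and the crank is back at its pointer. Leave the bar in its notches and the second can waiting in the feeder.

Things in the scene. Friction and masses are not known exactly. Their poses are not given: they have to be found in the camera images.
- feeder: grey and aluminium hand-cranked can feeder, fixed, 275 x 215 x 147 mm, origin on the worktop. A channel with a ramp falling towards its +y end (open) runs along y between two side plates (x = 4 and 126 mm, each 10 mm thick, 112 mm apart inside). Near the open end each plate has an open notch in its 54 mm high top edge; up-channel the plates rise to 84 mm. Gearbox and flywheel stand at its -x side
- seat_mid (a point): point midway between the two notches, at the height of their floors (40 mm above the worktop). Each notch is 22 mm wide along y and 14 mm deep. Axes are the feeder's: the bar must lie along x here, its underside at this height. The ramp ends 24 mm before this point, 25 mm above the worktop; below the point is only the 8 mm base plate
- wheel_hub (a point): point on the vertical axis of the flywheel, 106 mm above the worktop: a steel wheel 112 mm across, its top face 105 mm above the worktop
- flywheel (a joint): angle of the flywheel, rad: 0 at the start, with the crank grip beside the small upright pointer on the gearbox (towards the feeder's -x); grows anticlockwise seen from above; one revolution is 6.283; stops at -0.3 and 12. Light friction (0.05 N m), stays where it is left. The first half turn sinks the front gate and lets one can roll off, the second half raises it and lets the next can move up
- crank_mid (a point): middle of the crank grip: a black upright knob 23 mm across that spins freely on its pin, 44 mm from the wheel's axis; it spans 109 to 147 mm above the worktop, this point is at 131 mm
- long_bar: the stop bar: straight steel bar 156 mm long (its x axis), 16 mm wide (y), 18 mm high (z), about 0.25 kg, lying on the worktop to the left; origin at the centre of its underside
- short_bar: a spare steel bar of the same section but only 100 mm long, too short to bridge the plates; origin at the centre of its underside; may lie where the long one is expected
- can_front: the first can: closed metal sample canister 45 mm across, 105 mm long (its x axis), 0.12 kg, lying across the channel against the front gate; origin at its centre
- can_rear: the second, identical can, lying just behind the first; origin at its centre
- front_place (a point): where the middle of a can lying against the closed front gate is; axes are the feeder's
Things that resemble listed ones, but are neither listed nor needed, are in the scene too. Leave any turquoise look-alike of the can_front alone.

How it is judged:
On the way, in this order (a step that is already met when the one before it is completed fails the run):
1. the long bar lies in both notches, let go, before the wheel has been turned (x of long_bar in the frame of seat_mid between -0.012 and 0.012 m and y of long_bar in the frame of seat_mid between -0.006 and 0.006 m and z of long_bar in the frame of seat_mid between -0.004 and 0.004 m and angle between the x axis of long_bar and the x axis of feeder, either way round below 0.1 rad and angle between long_bar's own z axis and vertical below 0.06 rad and contact force between the fingers and long_bar below 0.1 N and value of joint flywheel below 0.5 rad), for 0.2 s.
2. the wheel passes half a turn, the bar still in its notches (x of long_bar in the frame of seat_mid between -0.012 and 0.012 m and y of long_bar in the frame of seat_mid between -0.006 and 0.006 m and z of long_bar in the frame of seat_mid between -0.004 and 0.004 m and angle between the x axis of long_bar and the x axis of feeder, either way round below 0.1 rad and angle between long_bar's own z axis and vertical below 0.06 rad and value of joint flywheel above 3.2 rad).
3. the wheel completes its revolution (x of long_bar in the frame of seat_mid between -0.012 and 0.012 m and y of long_bar in the frame of seat_mid between -0.006 and 0.006 m and z of long_bar in the frame of seat_mid between -0.004 and 0.004 m and angle between the x axis of long_bar and the x axis of feeder, either way round below 0.1 rad and angle between long_bar's own z axis and vertical below 0.06 rad and value of joint flywheel between 6.113 and 6.453 rad), for 0.2 s.
At the end, for the whole second after the job is handed in: The long bar lies level in both notches (centred within 12 mm, underside within 4 mm of the floors); the flywheel stands at one full revolution within 0.17 rad; the first can lies against the bar, 20 to 42 mm up-channel; the second is within 12 mm of front_place; all at rest (all of step 3 and velocity of joint flywheel between -0.1 and 0.1 rad/s and linear speed of long_bar below 0.02 m/s and y of can_front in the frame of seat_mid between -0.042 and -0.02 m and x of can_front in the frame of seat_mid between -0.015 and 0.015 m and linear speed of each of can_front, can_rear below 0.03 m/s and distance between can_rear and front_place below 0.012 m); the robot touches nothing.
It also fails if it takes over 67 s, if anything falls off the work surface, if the arm or the gripper's body presses on something with over 40 N, if the wrist force passes 120 N, or if a joint passes its speed limit or range.

## Working session

There is one attempt and no reset: what is moved stays moved. The work goes in short steps, Python scripts to look and compute and a tool call to move; the robot and the scene stay as the last step left them, time stands still between calls to the robot, and variables do not carry over. Pictures are saved under pics/ and viewed, at most 10 in all, crops included, and the job is handed in when it is done.

Besides the shell and the picture viewer there is one more tool, called after "Call:" by a JSON object that holds its "api" and its "payload", one argument or row to a line. servo_tool: Moves the arm, as the interface text tells. Its arguments: {"type":"object","properties":{"deltas":{"type":"array","items":{"type":"object","properties":{"dx":{"type":"number"},"dy":{"type":"number"},"dz":{"type":"number"},"rx":{"type":"number"},"ry":{"type":"number"},"rz":{"type":"number"}}}},"fingers":{"type":"number"},"grip_force":{"type":"number"}},"required":["deltas"]}

```bash
mkdir -p pics; cat > h.py <<'E'
import numpy as np, cv2
from bench import robot, imaging
def grab(n):
    f=imaging.grab_frame(n); np.savez(f'{n}.npz',**f); return f
def load(n): return dict(np.load(f'{n}.npz'))
def world(f):
    "world xyz per pixel from depth"
    K=f['intrinsics']; h,w=f['depth'].shape
    u,v=np.meshgrid(np.arange(w),np.arange(h))
    s=rays(f,u,v); d=f['depth'][...,None]
    c=np.concatenate([s[...,:1]*d,-s[...,1:]*d,-d],-1)
    E=f['extrinsics']; return (c-E[:3,3])@E[:3,:3]
def rays(f,u,v):
    K=f['intrinsics']; x=(np.asarray(u,float)-K[0,2])/K[0,0]; y=(np.asarray(v,float)-K[1,2])/K[1,1]
    k=float(f['k1']); a,b=x.copy(),y.copy()
    for _ in range(10):
        q=1+k*(a*a+b*b); a,b=x/q,y/q
    return np.stack([a,b],-1)
def onplane(f,u,v,z):
    s=rays(f,u,v); E=f['extrinsics']; R=E[:3,:3]; o=-R.T@E[:3,3]
    d=np.stack([s[...,0],-s[...,1],-np.ones_like(s[...,0])],-1)@R
    return o+d*((z-o[2])/d[...,2])[...,None]
def project(f,p):
    E=f['extrinsics']; c=np.asarray(p)@E[:3,:3].T+E[:3,3]; a=c[...,0]/-c[...,2]; b=-c[...,1]/-c[...,2]
    q=1+float(f['k1'])*(a*a+b*b); K=f['intrinsics']
    return np.stack([K[0,0]*a*q+K[0,2],K[1,1]*b*q+K[1,2]],-1)
E
python3 - <<'E'
from h import *
im=[]
for n in('top','side'):
    f=grab(n); E=f['extrinsics']; print(n,f['k1'],f['intrinsics'][0],-E[:3,:3].T@E[:3,3],(f['depth']>0).mean()); cv2.imwrite(f'pics/{n}0.png',cv2.resize(f['img'][...,::-1],(768,576)))
s=robot.state();print(s)
E
```

```text
top -0.011952822628535632 [434.90394021   0.         250.62707315] [ 0.17791279 -0.20446828  1.63390223] 0.9962870279947916
side -0.095513794428363 [379.0735633    0.         261.23044718] [0.51496696 1.04269297 0.57309624] 0.9215545654296875
{'time': 0.1, 'joints': array([ 1.21309842,  0.46934242, -0.04856361,  1.53357532,  0.02412916,
        1.14098948, -0.08230618]), 'qvel': array([ 0.00122934, -0.00248016,  0.00043053, -0.00487226, -0.00076884,
        0.00061456,  0.0017036 ]), 'effort': array([ 2.95131558e-04, -5.09168458e+01, -8.17245408e-02, -2.36829185e+01,
       -6.16711308e-02,  3.44848260e-02,  8.13022712e-05]), 'position': array([ 0.21778941, -0.63837347,  0.24361627]), 'tool_rot': array([-3.13986726e+00,  1.00485623e-04,  3.28805048e-01]), 'contact_force': array([ 0.12055338, -0.20799548, -0.37326422]), 'wrist_torque': array([ 0.01231027, -0.02113339,  0.02353536]), 'grasp_force': 0.0, 'gripper_width': 0.998477451625137}
```

View pics/top0.png

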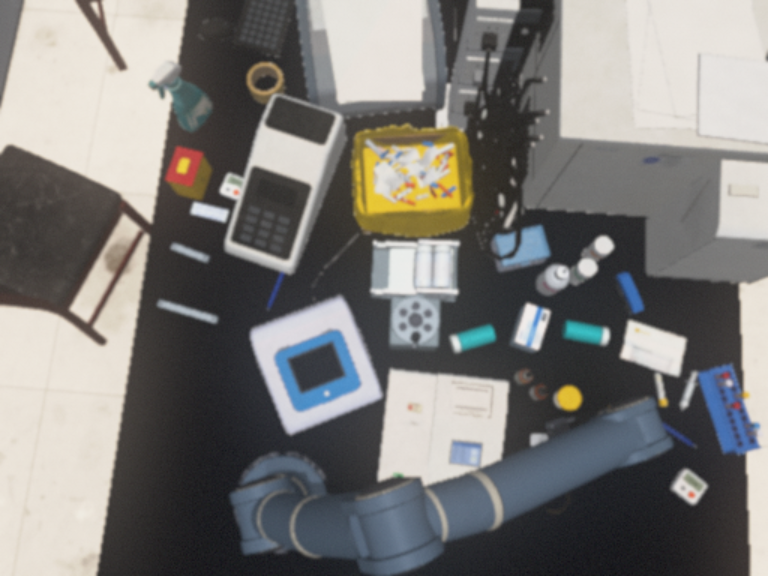

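View pics/side0.png

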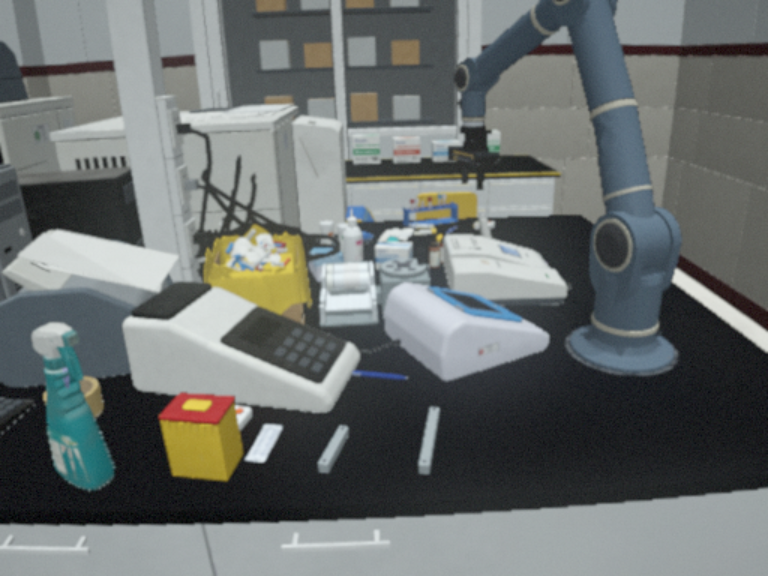

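The top view shows two bars to the left: the candidates are the one at about (187,312) and the one at (189,253). The first is about 60 px long (≈150 mm) and the second about 40 px (≈100 mm), so the first should be long_bar. The feeder is at (415,270), its open end faces left, and the flywheel is at (415,320). The side view shows the same bars at (429,440) and (334,448).

```bash
python3 - <<'E'
from h import *
f=load('top'); g=load('side')
a=cv2.resize(f['img'][150:245,235:320],None,fx=5,fy=5,interpolation=cv2.INTER_CUBIC)
b=cv2.resize(f['img'][150:225,95:155],None,fx=5,fy=5,interpolation=cv2.INTER_CUBIC)
c=np.zeros((480,425+300,3),np.uint8); c[:475,:425]=a; c[:375,425:]=b
cv2.imwrite('pics/c1.png',c[...,::-1])
for n,F,roi in(('top',f,(155,220,100,150)),('side',g,(265,320,205,300))):
    im=F['img'].astype(int); r0,r1,c0,c1=roi
    m=np.zeros(im.shape[:2],np.uint8); m[r0:r1,c0:c1]=(im[r0:r1,c0:c1].sum(-1)>(240 if n=='top' else 300))*255
    W=world(F)
    nn,L,S,C=cv2.connectedComponentsWithStats(m)
    for i in range(1,nn):
        if S[i,4]<40: continue
        v,u=np.nonzero(L==i); (cx,cy),(w,h),ang=cv2.minAreaRect(np.float32(np.c_[u,v]))
        p=onplane(F,u,v,.018)[:,:2]; box=cv2.boxPoints(cv2.minAreaRect(p.astype(np.float32)*1000))
        print(n,S[i],C[i],cv2.minAreaRect(p.astype(np.float32)*1000),'z',np.median(W[v,u,2]))
# feeder heightmap
W=world(f)
print('heightmap mm rows 155..235 cols 245..310')
for r in range(155,236,2): print(r,' '.join('%3d'%(1000*W[r,c,2]) for c in range(243,312,2)))
print(W[160,243],W[230,311])
E
```

```text
top [113 162  27  13 165] [126.16363636 167.9030303 ] ((593.8242797851562, 303.2374267578125), (106.8355941772461, 24.057451248168945), 73.19819641113281) z 0.016787776802053497
top [104 199  42  17 266] [124.5037594  207.20300752] ((440.7832336425781, 287.40216064453125), (163.0537109375, 24.3924560546875), 78.07048034667969) z 0.015545278444896065
side [205 265  21  11 177] [213.57627119 269.16384181] ((620.3845825195312, 190.541748046875), (47.22298049926758, 54.266517639160156), 85.8384017944336) z 0.029786331038676814
side [279 271  14  45 352] [285.45170455 293.23295455] ((440.6155090332031, 296.0325012207031), (174.1847381591797, 19.045005798339844), 77.95106506347656) z 0.01673168276326733
side [212 283  20  32 285] [221.49122807 298.78947368] ((591.8287963867188, 310.1691589355469), (119.00455474853516, 23.954265594482422), 73.01873016357422) z 0.016445030228149724
heightmap mm rows 155..235 cols 245..310
155   5   0  -2   8   0  -6  47  53  51  45  45  45  48  43  37  37  30  29  29  27  25  33  38  26  29  26  28  -3  -1  -6  -2   6  -2   4   2
157   0   0   5  -1  -7   5 
[... 5125 characters left out ...]
-1  -2   1  36  43  45  43  42  46
229  -5  -6   5  -5  -3   2  -4   3  56  86  89  89  83  85  86  80  89  89  91  88  90  89  84  84  93   2   3  -3   0  24  44  42  39  43  45
231  58  -1  -1   3   2   4   0 1633  18  39  52  49  54  53  56  60  96  98  73  82  79  78  76  78  71   0  -2   1  -2  15  44  46  40  32  35
233  78   0  -2   2 1633   2  -6  -1   0   5  -2  -3   2   1  -3   3  13  19  13  24  17  27  25  24  -4  -2  -1   4  -2  -5  41  37  30  30  -2
235  80  -1  -2  -1  -2   1   3   3   3   0  -6   4  -1   1   0   9  -1  -6  -4   3  -3   0  -3   1   2   0  -2  -5  -4   3  26  -1  -5  -9  -2
[ 6.66012606e-01 -1.42769808e-01 -6.80728790e-05] [ 0.40555092 -0.41564598  0.04313122]
```

View pics/c1.png

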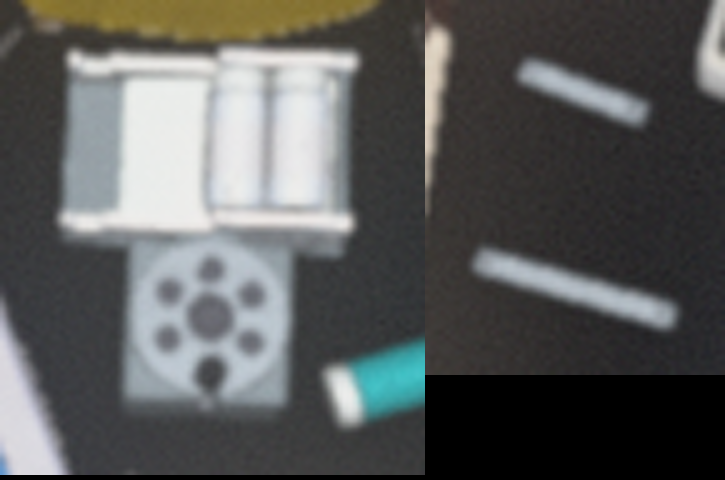

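```bash
python3 - <<'E'
from h import *
f=load('top'); g=f['img'].astype(float).mean(-1)
# plate tops: bright ridge centroid per column
def ridge(rows,cols,z):
    P=[]
    for c in cols:
        s=g[rows[0]:rows[1],c]; w=np.clip(s-s.max()+35,0,None); P.append((c,rows[0]+(w*np.arange(len(s))).sum()/w.sum()))
    P=np.array(P); X=onplane(f,P[:,0],P[:,1],z); k=np.polyfit(X[:,1],X[:,0],1); r=X[:,0]-np.polyval(k,X[:,1]); return X,k,r.std()
for nm,rows,cols,z in(('farlow',(159,167),range(258,276),.054),('farhigh',(157,165),range(282,303),.084),('nearlow',(190,199),range(258,276),.054),('nearhigh',(190,199),range(282,302),.084)):
    X,k,s=ridge(rows,cols,z); print(nm,X[:,1].min(),X[:,1].max(),'slope',k[0],'x at ymid',X[:,0].mean(),X[:,1].mean(),s)
# ramp end edge & base edge
E=[]
for r in range(167,190):
    d=np.diff(cv2.GaussianBlur(g,(3,3),0)[r,252:268]); w=np.clip(d,0,None)**2; E.append((252.5+(w*np.arange(len(d))).sum()/w.sum(),r))
E=np.array(E); X=onplane(f,E[:,0],E[:,1],.025); k=np.polyfit(X[:,0],X[:,1],1); print('ramp end y',X[:,1].mean(),'x',X[:,0].mean(),'dy/dx',k[0],X[:,1].std())
# hub: heightmap of wheel 97..125
W=world(f); 
m=(W[...,2]>.098)&(W[...,2]<.118); m[:197]=0;m[232:]=0;m[:,:255]=0;m[:,:][:,300:]=0
m=cv2.morphologyEx(m.astype(np.uint8),cv2.MORPH_CLOSE,np.ones((5,5)))
v,u=np.nonzero(m); p=onplane(f,u,v,.105)[:,:2]; print('wheel circle',cv2.minEnclosingCircle(np.float32(p)),p.mean(0))
print('hole/hub dark', )
d=(g<95).astype(np.uint8); d[:203]=0; d[222:]=0; d[:,:270]=0; d[:,285:]=0
n,L,S,C=cv2.connectedComponentsWithStats(d)
for i in range(1,n):
    if S[i,4]>3: print(C[i],S[i,4],onplane(f,C[i][0],C[i][1],.105))
m=(W[...,2]>.132)&(W[...,2]<.17); m[:215]=0;m[230:]=0;m[:,:265]=0;m[:,290:]=0
v,u=np.nonzero(m); print('crank',len(v),onplane(f,u.mean(),v.mean(),.147))
for r in (160,161,162,163,164,165,166,192,193,194,195,196,197): print(r,g[r,246:272].astype(int))
E
```

```text
farlow -0.2664591210600111 -0.2019768813090828 slope -0.001021555091334463 x at ymid 0.6431833295242098 -0.23439273684161988 0.0015689356362330112
farhigh -0.3646925268336854 -0.29081173143164507 slope -0.07852779949534694 x at ymid 0.6474170813243524 -0.327737673061939 0.0014780630460955709
nearlow -0.2738912279503516 -0.2108451062171973 slope -0.05765698177192192 x at ymid 0.5321374571244936 -0.24216870170920013 0.0010644924058130637
nearhigh -0.3674117362204051 -0.2978821693283454 slope -0.040803060240412685 x at ymid 0.530555549027334 -0.3326065337692336 0.0015112071514876823
ramp end y -0.21005855432961607 x 0.5920884356860712 dy/dx 0.032081643286842064 0.0008739890939660608
wheel circle ((0.43912532925605774, -0.2743021845817566), 0.06611095368862152) [ 0.44770474 -0.28106326]
hole/hub dark
crank 37 [ 0.40191809 -0.28231901  0.147     ]
160 [ 55  61 103 149 153 122  98  92  84  88 103 131 143 140 132 123 122 122
 121 112 107 108 109 108 106 101]
161 [ 53  71 131 192 206 177 160 154 146 146 161 190 205 202 196 190 190 189
 186 181 178 178 177 176 176 175]
162 [ 55  68 127 191 21
[... 497 characters left out ...]

 226 225 226 226 227 226 226 226]
192 [ 94 145 186 188 185 187 187 186 183 191 202 211 219 230 235 236 235 236
 235 235 235 235 236 235 235 235]
193 [111 170 210 212 217 222 220 220 216 218 223 229 230 232 235 235 235 235
 235 235 235 235 236 235 234 234]
194 [104 160 195 209 222 230 231 230 224 220 220 224 226 226 227 230 230 229
 229 229 230 232 233 234 234 233]
195 [ 82 121 149 176 202 217 218 220 212 193 183 183 189 190 195 199 205 205
 206 203 213 218 219 219 220 221]
196 [ 68  93 116 134 153 163 164 165 161 151 142 140 145 148 148 152 155 157
 156 157 156 162 164 168 171 176]
197 [ 68  85 104 112 117 119 119 121 124 127 126 129 132 134 130 134 136 137
 137 135 133 130 128 128 141 151]
```

```bash
python3 - <<'E'
from h import *
f=load('top'); g=f['img'].astype(float).mean(-1)
def cross(col,r0,r1,lvl,step):
    s=g[r0:r1,col]
    for i in range(len(s)-1):
        if (s[i]-lvl)*(s[i+1]-lvl)<=0 and (s[i+1]>s[i])==(step>0): return r0+i+(lvl-s[i])/(s[i+1]-s[i])
F=np.array([(c,cross(c,156,164,140,1)) for c in range(260,275)]);N=np.array([(c,cross(c,192,200,185,-1)) for c in range(260,275)])
a=onplane(f,F[:,0],F[:,1],.054);b=onplane(f,N[:,0],N[:,1],.054)
print('far outer',a.mean(0),'near outer',b.mean(0),'width',a.mean(0)-b.mean(0),'mid x',(a+b).mean(0)/2)
for c,r,z in((253.3,161.5,.04),(248.2,162,.054),(247,193.5,.054)): print(onplane(f,c,r,z))
s=load('side'); p=project(s,[[.585,-.186,.04],[.522,-.186,.054],[.648,-.186,.054]]); print(p)
c=cv2.resize(s['img'][165:225,200:300],None,fx=7,fy=7,interpolation=cv2.INTER_CUBIC); cv2.imwrite('pics/c2.png',c[...,::-1])
E
```

```text
far outer [ 0.65543336 -0.23543434  0.054     ] near outer [ 0.51962355 -0.24490633  0.054     ] width [0.13580982 0.00947199 0.        ] mid x [ 0.58752846 -0.24017033  0.054     ]
[ 0.65120091 -0.18392148  0.04      ]
[ 0.64356525 -0.16503961  0.054     ]
[ 0.52175107 -0.17019836  0.054     ]
[[231.26894164 204.57127672]
 [248.96867139 200.20357015]
 [213.11705967 201.63158912]]
```

View pics/c2.png

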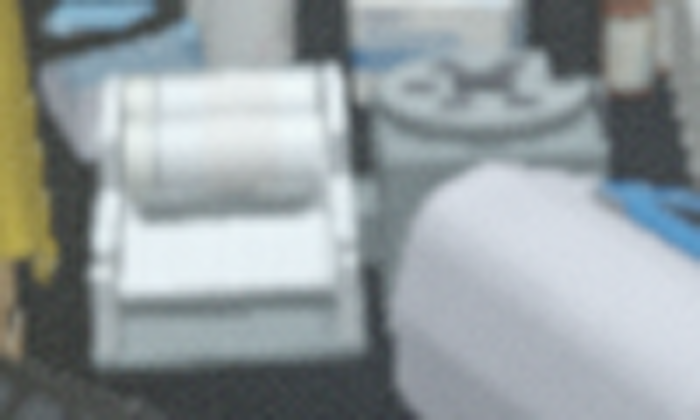

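The crop shows both plates' notched ends, at crop (100,260) and (350,240). Seen from above, the longer bar measures 163 mm and the other 107 mm, so the bar at (187,312) is confirmed as long_bar. My estimates:
- **seat_mid:** about (0.584, -0.186), yaw 0.033
- **hub:** about (0.446, -0.281)
- **bar:** (0.441, 0.291), axis at 78°

```bash
python3 - <<'E'
from h import *
W=world(load('top')); z=W[...,2].copy(); z[(z>1.5)]=0
for x in np.arange(.8,.15,-.05):
    r=[]
    for y in np.arange(.45,-.75,-.1):
        m=(abs(W[...,0]-x)<.025)&(abs(W[...,1]-y)<.05); r.append('%4d'%(1000*np.percentile(z[m],98)) if m.any() else '   .')
    print('%.2f'%x,*r)
E
```

```text
0.80    8  117  113  143  152  154  192  191  195  202  447  447
0.75    9  114  111  128  133  131  188  186  172  182  157  436
0.70    6    8   11  110  119  108  174  187  168  160  127    8
0.65    6    7   48   94  100    8   88   87   97  105  124  101
0.60    7   23   53   76   81    8   13   88   98  110  105  151
0.55    7    7    9   14   58    9   32   89   98    8   94  140
0.50    7    8    8    7   10  112  106  111  109    7   75   71
0.45    6   22   23    7  114  127  126  113  110   47   76   48
0.40    7    8   16   31  126  127  117  148  107   47   73    8
0.35    7    7    6    7  127  120  106   90    8    7   94    6
0.30    9    7    7    7  114  106   92  106  118  121  112   67
0.25    8    7    8    7   91   89   74  106  120  120  591  589
0.20    7    6    7    6   70   72   42   96  111  644  635  597
```

Call:
{"api": "servo_tool", "payload": {
  "deltas": [
    {"dx":1,"dy":0.6,"dz":0.8},
    {"dx":2.1,"dy":1.4,"dz":1.8},
    {"dx":3.3,"dy":2.2,"dz":1.8},
    {"dx":4.5,"dy":3,"dz":1.8},
    {"dx":5.7,"dy":3.8,"dz":1.8},
    {"dx":6.9,"dy":4.6,"dz":1.8},
    {"dx":8.1,"dy":5.4,"dz":1.8},
    {"dx":9,"dy":6,"dz":1.8},
    {"dx":9.4,"dy":6.3,"dz":1.8},
    {"dx":9.4,"dy":6.3,"dz":1.8}
  ]
}}

```text
schema error: expected keys dx, dy, dz, rx, ry, rz
```

Call:
{"api": "servo_tool", "payload": {
  "deltas": [
    {"dx":1,"dy":0.6,"dz":0.8,"rx":0,"ry":0,"rz":0},
    {"dx":2.1,"dy":1.4,"dz":1.8,"rx":0,"ry":0,"rz":0},
    {"dx":3.3,"dy":2.2,"dz":1.8,"rx":0,"ry":0,"rz":0},
    {"dx":4.5,"dy":3,"dz":1.8,"rx":0,"ry":0,"rz":0},
    {"dx":5.7,"dy":3.8,"dz":1.8,"rx":0,"ry":0,"rz":0},
    {"dx":6.9,"dy":4.6,"dz":1.8,"rx":0,"ry":0,"rz":0},
    {"dx":8.1,"dy":5.4,"dz":1.8,"rx":0,"ry":0,"rz":0},
    {"dx":9.4,"dy":6.3,"dz":1.8,"rx":0,"ry":0,"rz":0},
    {"dx":10,"dy":8,"dz":1.8,"rx":0,"ry":0,"rz":0},
    {"dx":10.5,"dy":9.5,"dz":1.8,"rx":0,"ry":0,"rz":0}
  ]
}}

```text
time: 1.1
position: [0.5334, -0.3535, 0.2974]
tool_rot: [-3.14, 0.001, 0.329]
contact_force: [0.2, 0.5, -0.3]
gripper_width: 0.998
grasp_force: 0.0
```

Call:
{"api": "servo_tool", "payload": {
  "deltas": [
    {"dx":0.3,"dy":1.3,"dz":0,"rx":0,"ry":0,"rz":1},
    {"dx":0.7,"dy":2.8,"dz":0,"rx":0,"ry":0,"rz":2.2},
    {"dx":1,"dy":4.3,"dz":0,"rx":0,"ry":0,"rz":3.4},
    {"dx":1.3,"dy":5.8,"dz":0,"rx":0,"ry":0,"rz":4.6},
    {"dx":1.5,"dy":7.3,"dz":0,"rx":0,"ry":0,"rz":5.8},
    {"dx":1.5,"dy":8.8,"dz":0,"rx":0,"ry":0,"rz":7},
    {"dx":1.4,"dy":10.3,"dz":0,"rx":0,"ry":0,"rz":8.2},
    {"dx":1.2,"dy":11.8,"dz":0,"rx":0,"ry":0,"rz":9.4},
    {"dx":0.9,"dy":13.3,"dz":0,"rx":0,"ry":0,"rz":10.6},
    {"dx":0.5,"dy":14.8,"dz":0,"rx":0,"ry":0,"rz":11.8}
  ]
}}

```text
time: 2.1
position: [0.5469, 0.0903, 0.2982]
tool_rot: [-3.141, 0.0, 1.363]
contact_force: [-0.2, 0.8, 0.2]
gripper_width: 1.002
grasp_force: 0.0
```

Call:
{"api": "servo_tool", "payload": {
  "deltas": [
    {"dx":-0.3,"dy":1.3,"dz":0,"rx":0,"ry":0,"rz":0},
    {"dx":-0.8,"dy":2.7,"dz":0,"rx":0,"ry":0,"rz":0},
    {"dx":-1.3,"dy":4,"dz":0,"rx":0,"ry":0,"rz":0},
    {"dx":-2,"dy":5.2,"dz":-0.5,"rx":0,"ry":0,"rz":0},
    {"dx":-2.7,"dy":6,"dz":-1.5,"rx":0,"ry":0,"rz":0},
    {"dx":-3.2,"dy":6.5,"dz":-2.7,"rx":0,"ry":0,"rz":0},
    {"dx":-3.57,"dy":6.7,"dz":-3.9,"rx":0,"ry":0,"rz":0},
    {"dx":-3.57,"dy":6.7,"dz":-5.1,"rx":0,"ry":0,"rz":0},
    {"dx":-3.57,"dy":6.7,"dz":-6,"rx":0,"ry":0,"rz":0},
    {"dx":-3.57,"dy":6.7,"dz":-6,"rx":0,"ry":0,"rz":0}
  ],
  "fingers": 50
}}

```text
time: 3.1
position: [0.438, 0.2877, 0.115]
tool_rot: [-3.136, 0.006, 1.359]
contact_force: [0.3, -0.8, -0.3]
gripper_width: 0.579
grasp_force: 0.0
```

Call:
{"api": "servo_tool", "payload": {
  "deltas": [
    {"dx":0,"dy":0,"dz":-0.5,"rx":0,"ry":0,"rz":0},
    {"dx":0,"dy":0,"dz":-1.2,"rx":0,"ry":0,"rz":0},
    {"dx":0,"dy":0,"dz":-1.9,"rx":0,"ry":0,"rz":0},
    {"dx":0,"dy":0,"dz":-2.5,"rx":0,"ry":0,"rz":0},
    {"dx":0,"dy":0,"dz":-2.8,"rx":0,"ry":0,"rz":0},
    {"dx":0,"dy":0,"dz":-2.9,"rx":0,"ry":0,"rz":0},
    {"dx":0,"dy":0,"dz":-2.9,"rx":0,"ry":0,"rz":0},
    {"dx":0,"dy":0,"dz":-2.9,"rx":0,"ry":0,"rz":0}
  ]
}}

```text
time: 3.9
position: [0.4411, 0.2903, 0.0325]
tool_rot: [3.14, -0.001, 1.358]
contact_force: [-0.0, 0.1, 0.4]
gripper_width: 0.577
grasp_force: 0.0
```

Call:
{"api": "servo_tool", "payload": {
  "deltas": [
    {"dx":0,"dy":0,"dz":-0.15,"rx":0,"ry":0,"rz":0},
    {"dx":0,"dy":0,"dz":-0.27,"rx":0,"ry":0,"rz":0},
    {"dx":0,"dy":0,"dz":-0.27,"rx":0,"ry":0,"rz":0}
  ]
}}

```text
time: 4.2
position: [0.4402, 0.2894, 0.0231]
tool_rot: [-3.141, 0.001, 1.359]
contact_force: [0.2, 0.2, -0.3]
gripper_width: 0.574
grasp_force: 0.0
```

Call:
{"api": "servo_tool", "payload": {
  "deltas": [
    {"dx":0,"dy":0,"dz":0,"rx":0,"ry":0,"rz":0},
    {"dx":0,"dy":0,"dz":0,"rx":0,"ry":0,"rz":0},
    {"dx":0,"dy":0,"dz":0,"rx":0,"ry":0,"rz":0},
    {"dx":0,"dy":0,"dz":0,"rx":0,"ry":0,"rz":0},
    {"dx":0,"dy":0,"dz":0,"rx":0,"ry":0,"rz":0},
    {"dx":0,"dy":0,"dz":0,"rx":0,"ry":0,"rz":0},
    {"dx":0,"dy":0,"dz":0,"rx":0,"ry":0,"rz":0},
    {"dx":0,"dy":0,"dz":0,"rx":0,"ry":0,"rz":0}
  ],
  "fingers": 5,
  "grip_force": 40
}}

```text
time: 5.0
position: [0.4404, 0.2898, 0.0235]
tool_rot: [3.141, -0.0, 1.359]
contact_force: [0.2, -0.1, 0.8]
gripper_width: 0.182
grasp_force: 40.0
```

Call:
{"api": "servo_tool", "payload": {
  "deltas": [
    {"dx":0,"dy":0,"dz":0.4,"rx":0,"ry":0,"rz":0},
    {"dx":0,"dy":0,"dz":1.2,"rx":0,"ry":0,"rz":0},
    {"dx":0,"dy":0,"dz":2.2,"rx":0,"ry":0,"rz":0},
    {"dx":0,"dy":0,"dz":3.4,"rx":0,"ry":0,"rz":0},
    {"dx":0.2,"dy":0,"dz":4.6,"rx":0,"ry":0,"rz":0},
    {"dx":0.7,"dy":-0.5,"dz":5.8,"rx":0,"ry":0,"rz":-0.5},
    {"dx":1.2,"dy":-1.2,"dz":6.8,"rx":0,"ry":0,"rz":-1.3},
    {"dx":1.8,"dy":-2.1,"dz":7.5,"rx":0,"ry":0,"rz":-2.4},
    {"dx":2.4,"dy":-3.2,"dz":7.7,"rx":0,"ry":0,"rz":-3.6},
    {"dx":2.9,"dy":-4.4,"dz":7.7,"rx":0,"ry":0,"rz":-4.8}
  ]
}}

```text
time: 6.0
position: [0.5282, 0.1573, 0.2566]
tool_rot: [3.14, -0.003, 0.937]
contact_force: [1.0, -0.3, -3.4]
gripper_width: 0.182
grasp_force: 40.0
```

Call:
{"api": "servo_tool", "payload": {
  "deltas": [
    {"dx":0.4,"dy":-1.2,"dz":0,"rx":0,"ry":0,"rz":-1.2},
    {"dx":0.8,"dy":-2.4,"dz":0,"rx":0,"ry":0,"rz":-2.4},
    {"dx":1.1,"dy":-3.7,"dz":0,"rx":0,"ry":0,"rz":-3.6},
    {"dx":1.4,"dy":-5,"dz":0,"rx":0,"ry":0,"rz":-4.8},
    {"dx":1.6,"dy":-6.3,"dz":0,"rx":0,"ry":0,"rz":-6},
    {"dx":1.8,"dy":-7.6,"dz":0,"rx":0,"ry":0,"rz":-7.2},
    {"dx":1.87,"dy":-8.9,"dz":0,"rx":0,"ry":0,"rz":-8.4},
    {"dx":1.87,"dy":-10.2,"dz":0,"rx":0,"ry":0,"rz":-9.4},
    {"dx":1.87,"dy":-11,"dz":0,"rx":0,"ry":0,"rz":-10.2},
    {"dx":1.87,"dy":-11.47,"dz":0,"rx":0,"ry":0,"rz":-10.4}
  ]
}}

```text
time: 7.0
position: [0.5828, -0.1886, 0.2544]
tool_rot: [3.141, 0.001, 0.028]
contact_force: [0.0, 0.5, -3.5]
gripper_width: 0.186
grasp_force: 40.0
```

Call:
{"api": "servo_tool", "payload": {
  "deltas": [
    {"dx":0,"dy":0,"dz":0,"rx":0,"ry":0,"rz":0},
    {"dx":0,"dy":0,"dz":-0.7,"rx":0,"ry":0,"rz":0},
    {"dx":0,"dy":0,"dz":-1.4,"rx":0,"ry":0,"rz":0},
    {"dx":0,"dy":0,"dz":-2,"rx":0,"ry":0,"rz":0},
    {"dx":0,"dy":0,"dz":-2.3,"rx":0,"ry":0,"rz":0},
    {"dx":0,"dy":0,"dz":-2.3,"rx":0,"ry":0,"rz":0},
    {"dx":0,"dy":0,"dz":-2.3,"rx":0,"ry":0,"rz":0},
    {"dx":0,"dy":0,"dz":-2.3,"rx":0,"ry":0,"rz":0}
  ]
}}

```text
time: 7.8
position: [0.5844, -0.186, 0.1867]
tool_rot: [3.141, -0.002, 0.033]
contact_force: [0.1, -0.2, -1.9]
gripper_width: 0.179
grasp_force: 40.0
```

```bash
python3 - <<'E'
from h import *
s=robot.state(); print(s['position'],s['tool_rot'],s['contact_force'],s['joints'].round(2))
f=grab('top'); g=grab('side'); 
a=cv2.resize(f['img'][130:240,215:325],None,fx=4,fy=4,interpolation=cv2.INTER_CUBIC)
b=cv2.resize(g['img'][130:240,190:280],None,fx=4,fy=4,interpolation=cv2.INTER_CUBIC)
c=np.hstack([a,b]); cv2.imwrite('pics/c3.png',c[...,::-1])
p=s['position']; print(project(g,[[p[0],p[1]+.008,.16-.022],[p[0]-.078,p[1],.138],[p[0]+.078,p[1],.138]]))
E
```

```text
[ 0.58439688 -0.18598856  0.18672723] [ 3.14115537e+00 -2.23605235e-03  3.28980508e-02] [ 0.07118994 -0.21329893 -1.89664505] [ 0.39  0.43 -0.2   1.74  0.1   0.98 -1.39]
[[229.78141466 179.18683901]
 [252.57205878 177.51703399]
 [207.15007227 179.29212134]]
```

View pics/c3.png

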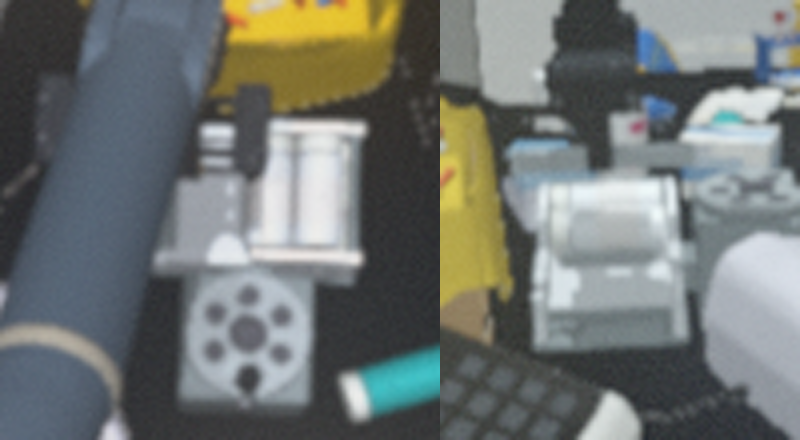

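The bar is held level at rows 165–173 of the side view, with its right end at about column 254. I'll check its centring with depth.

```bash
python3 - <<'E'
from h import *
g=load('side'); W=world(g)
m=(abs(W[...,1]+.182)<.03)&(W[...,2]>.15)&(W[...,2]<.192)&(W[...,0]>.45)&(W[...,0]<.70)
v,u=np.nonzero(m); print(len(v),W[m].min(0),W[m].max(0))
for r in range(162,178,2): print(r,g['img'][r,200:260:2].mean(-1).astype(int))
for r in range(162,178,2): print(r,(W[r,200:260:2,1]*100).astype(int))
print(project(g,[[.584-.078,-.183,.172],[.584+.078,-.183,.172]]))
# bin: points with z>.05 near feeder's far side
f=load('top'); im=f['img'].astype(int); y=(im[...,0]>120)&(im[...,2]<70); V=world(f); k=y&(V[...,2]>.03)&(abs(V[...,1]+.19)<.12); print('bin min x by z',[(z,np.percentile(V[k&(abs(V[...,2]-z)<.015),0],3)) for z in(.06,.1,.14,.18)if (k&(abs(V[...,2]-z)<.015)).any()])
E
```

```text
342 [ 0.50351659 -0.21118435  0.15063897] [ 0.6897773  -0.15259766  0.19197177]
162 [112  65  62  57  62  58  61 125 123 150 142 105  65  58  63  59 118 184
 178 133 132  83  83  71  63 107 186 193 181 189]
164 [117  81  60  62  69  88  86  85  90  90  87  71  69  59  59  64 104 179
 181 174 162  94  70  72  73 178 220 226 225 223]
166 [119  97  60  73 147 161 170 170 170 164 154 119 108  86  63  59  89 148
 151 155 149 134 135 138 135 140 149 176 179 189]
168 [124 107  63 113 159 151 162 162 159 139 140 139 136 110  63  60  75 128
 137 141 141 139 138 139 140 140 141 162 172 183]
170 [128 107  63  76 136 136 136 135 139 133 136 134 135 114  57  59  81 134
 138 139 138 133 135 135 132 136 139 159 167 164]
172 [127 113  60  65 137 140 140 142 142 135 140 142 142 129  89 101 123 159
 165 163 154 100  78  77  76 103 135 144 142 144]
174 [128 114  72 113 133 146 160 157 160 154 156 157 156 160 153 169 186 188
 182 187 179 161 154 159 136 100 135 142 160 180]
176 [127 115  79 143 145 142 157 173 207 200 208 198 219 217 219 223 232 234
 232 234 238 239 227 208 200 132 171 175 187 170]
162 
[... 544 characters left out ...]
 -17 -18 -18 -17 -17 -16 -16 -16 -17
 -18 -18 -17 -17 -18 -18 -18 -18 -18 -54 -54 -54]
172 [-17 -20 -42 -42 -17 -17 -17 -17 -17 -17 -17 -17 -18 -17 -17 -16 -16 -17
 -17 -18 -59 -66 -66 -66 -66 -66 -55 -55 -54 -54]
174 [-16 -17 -42 -42 -42 -47 -46 -47 -47 -47 -48 -48 -49 -48 -49 -60 -59 -58
 -59 -59 -60 -64 -63 -64 -63 -63 -54 -55 -54 -54]
176 [-15 -16 -63 -58 -53 -48 -46 -47 -47 -36 -37 -36 -37 -35 -33 -33 -34 -33
 -33 -34 -33 -33 -33 -36 -36 -60 -54 -55 -29 -29]
[[252.35913266 168.37628334]
 [206.41249356 170.15813185]]
bin min x by z [(0.06, np.float64(0.685702579143005)), (0.1, np.float64(0.6848427112421576)), (0.14, np.float64(0.6867630788960423)), (0.18, np.float64(0.6906827657532351))]
```

Call:
{"api": "servo_tool", "payload": {
  "deltas": [
    {"dx":0,"dy":0,"dz":-0.6,"rx":0,"ry":0,"rz":0},
    {"dx":0,"dy":0,"dz":-1.3,"rx":0,"ry":0,"rz":0},
    {"dx":0,"dy":0,"dz":-2,"rx":0,"ry":0,"rz":0},
    {"dx":0,"dy":0,"dz":-2.6,"rx":0,"ry":0,"rz":0},
    {"dx":0,"dy":0,"dz":-3.1,"rx":0,"ry":0,"rz":0},
    {"dx":0,"dy":0,"dz":-3.4,"rx":0,"ry":0,"rz":0},
    {"dx":0,"dy":0,"dz":-3.4,"rx":0,"ry":0,"rz":0},
    {"dx":0,"dy":0,"dz":-3.4,"rx":0,"ry":0,"rz":0}
  ]
}}

```text
time: 8.7
position: [0.5841, -0.1865, 0.0841]
tool_rot: [3.141, -0.001, 0.032]
contact_force: [0.4, -0.8, -3.0]
gripper_width: 0.182
grasp_force: 40.0
```

```bash
python3 - <<'E'
from h import *
s=robot.state(); print(s['position'],s['tool_rot'],s['contact_force'])
f=grab('top'); g=grab('side'); 
a=cv2.resize(f['img'][155:205,235:285],None,fx=8,fy=8,interpolation=cv2.INTER_CUBIC)
b=cv2.resize(g['img'][180:230,200:260],None,fx=6.6,fy=8,interpolation=cv2.INTER_CUBIC)
c=np.hstack([a,b]); cv2.imwrite('pics/c4.png',c[...,::-1]); print(c.shape)
E
```

```text
[ 0.58408644 -0.18651395  0.0840607 ] [ 3.14123316e+00 -1.14227381e-03  3.20358790e-02] [ 0.42894366 -0.77925058 -2.9771883 ]
(400, 796, 3)
```

View pics/c4.png

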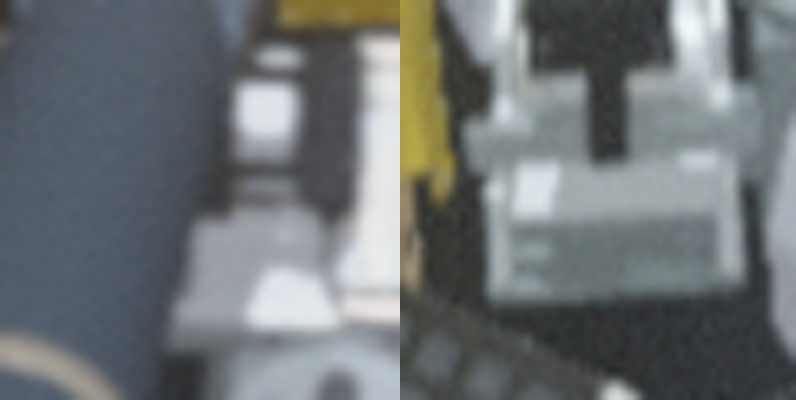

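The side view shows the bar (467–762) centred over the plates (485–748), just above the notches. I'm lowering it now.

Call:
{"api": "servo_tool", "payload": {
  "deltas": [
    {"dx":0,"dy":0,"dz":-0.1,"rx":0,"ry":0,"rz":0},
    {"dx":0,"dy":0,"dz":-0.2,"rx":0,"ry":0,"rz":0},
    {"dx":0,"dy":0,"dz":-0.3,"rx":0,"ry":0,"rz":0},
    {"dx":0,"dy":0,"dz":-0.36,"rx":0,"ry":0,"rz":0},
    {"dx":0,"dy":0,"dz":-0.36,"rx":0,"ry":0,"rz":0},
    {"dx":0,"dy":0,"dz":-0.36,"rx":0,"ry":0,"rz":0}
  ]
}}

```text
time: 9.4
position: [0.5835, -0.1864, 0.0726]
tool_rot: [3.142, 0.0, 0.032]
contact_force: [0.6, -0.2, -2.5]
gripper_width: 0.18
grasp_force: 40.0
```

Call:
{"api": "servo_tool", "payload": {
  "deltas": [
    {"dx":0,"dy":0,"dz":-0.1,"rx":0,"ry":0,"rz":0},
    {"dx":0,"dy":0,"dz":-0.2,"rx":0,"ry":0,"rz":0},
    {"dx":0,"dy":0,"dz":-0.26,"rx":0,"ry":0,"rz":0},
    {"dx":0,"dy":0,"dz":-0.26,"rx":0,"ry":0,"rz":0},
    {"dx":0,"dy":0,"dz":-0.26,"rx":0,"ry":0,"rz":0}
  ]
}}

```text
time: 9.9
position: [0.5835, -0.1864, 0.0648]
tool_rot: [3.142, 0.0, 0.032]
contact_force: [0.1, 0.5, -2.5]
gripper_width: 0.179
grasp_force: 40.0
```

Call:
{"api": "servo_tool", "payload": {
  "deltas": [
    {"dx":0,"dy":0,"dz":-0.03,"rx":0,"ry":0,"rz":0},
    {"dx":0,"dy":0,"dz":-0.05,"rx":0,"ry":0,"rz":0},
    {"dx":0,"dy":0,"dz":-0.05,"rx":0,"ry":0,"rz":0},
    {"dx":0,"dy":0,"dz":-0.05,"rx":0,"ry":0,"rz":0}
  ]
}}

```text
time: 10.3
position: [0.5837, -0.1864, 0.0635]
tool_rot: [3.141, -0.0, 0.032]
contact_force: [-0.1, -0.1, -1.5]
gripper_width: 0.179
grasp_force: 40.0
```

Call:
{"api": "servo_tool", "payload": {
  "deltas": [
    {"dx":0,"dy":0,"dz":0,"rx":0,"ry":0,"rz":0},
    {"dx":0,"dy":0,"dz":0,"rx":0,"ry":0,"rz":0},
    {"dx":0,"dy":0,"dz":0,"rx":0,"ry":0,"rz":0},
    {"dx":0,"dy":0,"dz":0,"rx":0,"ry":0,"rz":0},
    {"dx":0,"dy":0,"dz":0,"rx":0,"ry":0,"rz":0},
    {"dx":0,"dy":0,"dz":0,"rx":0,"ry":0,"rz":0}
  ],
  "fingers": 36
}}

```text
time: 10.9
position: [0.5836, -0.1864, 0.0634]
tool_rot: [3.141, -0.0, 0.032]
contact_force: [-0.0, 0.9, 0.2]
gripper_width: 0.408
grasp_force: 0.0
```

Call:
{"api": "servo_tool", "payload": {
  "deltas": [
    {"dx":0,"dy":0,"dz":0.3,"rx":0,"ry":0,"rz":0},
    {"dx":0,"dy":0,"dz":0.8,"rx":0,"ry":0,"rz":0},
    {"dx":0,"dy":0,"dz":1.6,"rx":0,"ry":0,"rz":0},
    {"dx":0,"dy":0,"dz":2.6,"rx":0,"ry":0,"rz":0},
    {"dx":0,"dy":0,"dz":3.7,"rx":0,"ry":0,"rz":0},
    {"dx":0,"dy":0,"dz":4.9,"rx":0,"ry":0,"rz":0},
    {"dx":0,"dy":0.5,"dz":6,"rx":0,"ry":0,"rz":0},
    {"dx":0,"dy":1.5,"dz":6.6,"rx":0,"ry":0,"rz":0},
    {"dx":0,"dy":2.5,"dz":6.6,"rx":0,"ry":0,"rz":0},
    {"dx":0,"dy":2.7,"dz":6.6,"rx":0,"ry":0,"rz":0}
  ]
}}

```text
time: 11.9
position: [0.5841, -0.1006, 0.2641]
tool_rot: [-3.14, -0.004, 0.038]
contact_force: [0.1, 0.4, -0.7]
gripper_width: 0.412
grasp_force: 0.0
```

```bash
python3 - <<'E'
from h import *
s=robot.state(); print(s['position'],s['tool_rot'],s['contact_force'])
f=grab('top'); g=grab('side'); 
a=cv2.resize(f['img'][155:235,240:310],None,fx=6,fy=6,interpolation=cv2.INTER_CUBIC)
b=cv2.resize(g['img'][165:225,200:260],None,fx=6,fy=8,interpolation=cv2.INTER_CUBIC)
c=np.hstack([a,b]); cv2.imwrite('pics/c5.png',c[...,::-1]); print(c.shape)
G=f['img'].astype(float).mean(-1)
up=cv2.resize(G[195:235,255:300],None,fx=8,fy=8,interpolation=cv2.INTER_CUBIC)
d=(up<85).astype(np.uint8); n,L,S,C=cv2.connectedComponentsWithStats(d)
for i in range(1,n):
    if 150<S[i,4]<6000:
        u,v=(C[i]+.5)/8-.5+[255,195]; print(u.round(2),v.round(2),S[i,4],'z.106',onplane(f,u,v,.106)[:2].round(4),'z.147',onplane(f,u,v,.147)[:2].round(4))
E
```

```text
[ 0.58412178 -0.10056814  0.26405962] [-3.14006829 -0.00389598  0.03838475] [ 0.1322598   0.37893288 -0.70228845]
(480, 780, 3)
276.67 224.45 1054 z.106 [ 0.4068 -0.285 ] z.147 [ 0.4007 -0.2829]
```

View pics/c5.png

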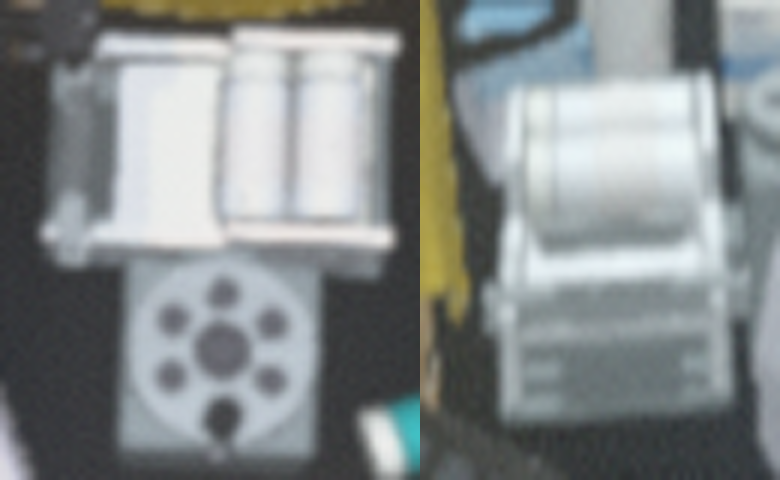

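The bar now lies level in both notches: in the side crop it spans 485–745 at y≈290, and in the top crop it sits in the column at x≈72. The crank knob is at about (0.403, -0.2825) and the hub at about (0.447, -0.281).

Call:
{"api": "servo_tool", "payload": {
  "deltas": [
    {"dx":-0.6,"dy":-0.6,"dz":0,"rx":0,"ry":0,"rz":0},
    {"dx":-1.5,"dy":-1.5,"dz":0,"rx":0,"ry":0,"rz":0},
    {"dx":-2.5,"dy":-2.5,"dz":0,"rx":0,"ry":0,"rz":0},
    {"dx":-3.5,"dy":-3.5,"dz":0,"rx":0,"ry":0,"rz":0},
    {"dx":-4.5,"dy":-4.5,"dz":0,"rx":0,"ry":0,"rz":0},
    {"dx":-5.4,"dy":-5.3,"dz":0,"rx":0,"ry":0,"rz":0},
    {"dx":-6,"dy":-5.9,"dz":0,"rx":0,"ry":0,"rz":0},
    {"dx":-6.03,"dy":-5.9,"dz":0,"rx":0,"ry":0,"rz":0},
    {"dx":-6.03,"dy":-5.9,"dz":0,"rx":0,"ry":0,"rz":0},
    {"dx":-6.03,"dy":-5.9,"dz":0,"rx":0,"ry":0,"rz":0}
  ],
  "fingers": 60
}}

```text
time: 13.0
position: [0.4031, -0.2821, 0.2614]
tool_rot: [-3.141, -0.0, 0.033]
contact_force: [1.6, -0.1, 0.1]
gripper_width: 0.688
grasp_force: 0.0
```

Call:
{"api": "servo_tool", "payload": {
  "deltas": [
    {"dx":0,"dy":0,"dz":-0.5,"rx":0,"ry":0,"rz":0},
    {"dx":0,"dy":0,"dz":-1.1,"rx":0,"ry":0,"rz":0},
    {"dx":0,"dy":0,"dz":-1.8,"rx":0,"ry":0,"rz":0},
    {"dx":0,"dy":0,"dz":-2.5,"rx":0,"ry":0,"rz":0},
    {"dx":0,"dy":0,"dz":-3,"rx":0,"ry":0,"rz":0},
    {"dx":0,"dy":0,"dz":-3,"rx":0,"ry":0,"rz":0},
    {"dx":0,"dy":0,"dz":-3,"rx":0,"ry":0,"rz":0}
  ]
}}

```text
time: 13.7
position: [0.4035, -0.2819, 0.1716]
tool_rot: [-3.141, -0.0, 0.034]
contact_force: [0.1, -0.0, 0.3]
gripper_width: 0.686
grasp_force: 0.0
```

Call:
{"api": "servo_tool", "payload": {
  "deltas": [
    {"dx":0,"dy":0,"dz":-0.4,"rx":0,"ry":0,"rz":0},
    {"dx":0,"dy":0,"dz":-0.8,"rx":0,"ry":0,"rz":0},
    {"dx":0,"dy":0,"dz":-1.12,"rx":0,"ry":0,"rz":0},
    {"dx":0,"dy":0,"dz":-1.12,"rx":0,"ry":0,"rz":0},
    {"dx":0,"dy":0,"dz":-1.12,"rx":0,"ry":0,"rz":0}
  ]
}}

```text
time: 14.2
position: [0.4025, -0.2823, 0.1374]
tool_rot: [-3.141, 0.001, 0.032]
contact_force: [0.5, 0.3, 0.5]
gripper_width: 0.689
grasp_force: 0.0
```

Call:
{"api": "servo_tool", "payload": {
  "deltas": [
    {"dx":0,"dy":0,"dz":0,"rx":0,"ry":0,"rz":0},
    {"dx":0,"dy":0,"dz":0,"rx":0,"ry":0,"rz":0},
    {"dx":0,"dy":0,"dz":0,"rx":0,"ry":0,"rz":0},
    {"dx":0,"dy":0,"dz":0,"rx":0,"ry":0,"rz":0},
    {"dx":0,"dy":0,"dz":0,"rx":0,"ry":0,"rz":0},
    {"dx":0,"dy":0,"dz":0,"rx":0,"ry":0,"rz":0},
    {"dx":0,"dy":0,"dz":0,"rx":0,"ry":0,"rz":0},
    {"dx":0,"dy":0,"dz":0,"rx":0,"ry":0,"rz":0}
  ],
  "fingers": 10,
  "grip_force": 15
}}

```text
time: 15.0
position: [0.4027, -0.2827, 0.1379]
tool_rot: [3.141, -0.0, 0.032]
contact_force: [-0.0, -0.5, 0.5]
gripper_width: 0.253
grasp_force: 15.0
```

```bash
python3 - <<'E'
import numpy as np
r=44/30
for q in range(4):
    p=lambda t:r*np.array([np.cos(np.pi+.033+t),np.sin(np.pi+.033+t)])
    print(q,[tuple((p(np.radians(90*q+9*i))-p(np.radians(90*q))).round(2)) for i in range(1,11)])
E
```

```text
0 [(np.float64(0.03), np.float64(-0.23)), (np.float64(0.09), np.float64(-0.45)), (np.float64(0.18), np.float64(-0.66)), (np.float64(0.31), np.float64(-0.85)), (np.float64(0.46), np.float64(-1.02)), (np.float64(0.64), np.float64(-1.17)), (np.float64(0.84), np.float64(-1.28)), (np.float64(1.06), np.float64(-1.36)), (np.float64(1.28), np.float64(-1.41)), (np.float64(1.51), np.float64(-1.42))]
1 [(np.float64(0.23), np.float64(0.03)), (np.float64(0.45), np.float64(0.09)), (np.float64(0.66), np.float64(0.18)), (np.float64(0.85), np.float64(0.31)), (np.float64(1.02), np.float64(0.46)), (np.float64(1.17), np.float64(0.64)), (np.float64(1.28), np.float64(0.84)), (np.float64(1.36), np.float64(1.06)), (np.float64(1.41), np.float64(1.28)), (np.float64(1.42), np.float64(1.51))]
2 [(np.float64(-0.03), np.float64(0.23)), (np.float64(-0.09), np.float64(0.45)), (np.float64(-0.18), np.float64(0.66)), (np.float64(-0.31), np.float64(0.85)), (np.float64(-0.46), np.float64(1.02)), (np.float64(-0.64), np.float64(1.17)), (np.float64(-0.84), np.float64(1.28)), (np.float64(-1.06), np.float64(1.36)), (np.float64(-1.28), np.float64(1.41)), (np.float64(-1.51), np.float64(1.42))]
3 [(np.float64(-0.23), np.float64(-0.03)), (np.float64(-0.45), np.float64(-0.09)), (np.float64(-0.66), np.float64(-0.18)), (np.float64(-0.85), np.float64(-0.31)), (np.float64(-1.02), np.float64(-0.46)), (np.float64(-1.17), np.float64(-0.64)), (np.float64(-1.28), np.float64(-0.84)), (np.float64(-1.36), np.float64(-1.06)), (np.float64(-1.41), np.float64(-1.28)), (np.float64(-1.42), np.float64(-1.51))]
```

Call:
{"api": "servo_tool", "payload": {
  "deltas": [
    {"dx":0.03,"dy":-0.23,"dz":0,"rx":0,"ry":0,"rz":0},
    {"dx":0.09,"dy":-0.45,"dz":0,"rx":0,"ry":0,"rz":0},
    {"dx":0.18,"dy":-0.66,"dz":0,"rx":0,"ry":0,"rz":0},
    {"dx":0.31,"dy":-0.85,"dz":0,"rx":0,"ry":0,"rz":0},
    {"dx":0.46,"dy":-1.02,"dz":0,"rx":0,"ry":0,"rz":0},
    {"dx":0.64,"dy":-1.17,"dz":0,"rx":0,"ry":0,"rz":0},
    {"dx":0.84,"dy":-1.28,"dz":0,"rx":0,"ry":0,"rz":0},
    {"dx":1.06,"dy":-1.36,"dz":0,"rx":0,"ry":0,"rz":0},
    {"dx":1.28,"dy":-1.41,"dz":0,"rx":0,"ry":0,"rz":0},
    {"dx":1.51,"dy":-1.42,"dz":0,"rx":0,"ry":0,"rz":0}
  ]
}}

```text
time: 16.0
position: [0.4488, -0.3268, 0.1379]
tool_rot: [3.139, -0.001, 0.031]
contact_force: [-1.7, -4.2, 2.3]
gripper_width: 0.261
grasp_force: 15.0
```

Call:
{"api": "servo_tool", "payload": {
  "deltas": [
    {"dx":0.23,"dy":0.03,"dz":0,"rx":0,"ry":0,"rz":0},
    {"dx":0.45,"dy":0.09,"dz":0,"rx":0,"ry":0,"rz":0},
    {"dx":0.66,"dy":0.18,"dz":0,"rx":0,"ry":0,"rz":0},
    {"dx":0.85,"dy":0.31,"dz":0,"rx":0,"ry":0,"rz":0},
    {"dx":1.02,"dy":0.46,"dz":0,"rx":0,"ry":0,"rz":0},
    {"dx":1.17,"dy":0.64,"dz":0,"rx":0,"ry":0,"rz":0},
    {"dx":1.28,"dy":0.84,"dz":0,"rx":0,"ry":0,"rz":0},
    {"dx":1.36,"dy":1.06,"dz":0,"rx":0,"ry":0,"rz":0},
    {"dx":1.41,"dy":1.28,"dz":0,"rx":0,"ry":0,"rz":0},
    {"dx":1.42,"dy":1.51,"dz":0,"rx":0,"ry":0,"rz":0}
  ]
}}

```text
time: 17.0
position: [0.4905, -0.2786, 0.1379]
tool_rot: [-3.141, 0.0, 0.033]
contact_force: [0.2, -1.7, 4.0]
gripper_width: 0.259
grasp_force: 15.0
```

```bash
python3 - <<'E'
from h import *
print(robot.state()['position'])
g=grab('side'); f=grab('top')
b=cv2.resize(g['img'][140:225,190:290],None,fx=5,fy=5,interpolation=cv2.INTER_CUBIC)
a=cv2.resize(f['img'][150:235,245:305],None,fx=5,fy=5,interpolation=cv2.INTER_CUBIC)
cv2.imwrite('pics/c6.png',np.hstack([a,b])[...,::-1])
E
```

```text
[ 0.49052605 -0.27862839  0.13787813]
```

View pics/c6.png

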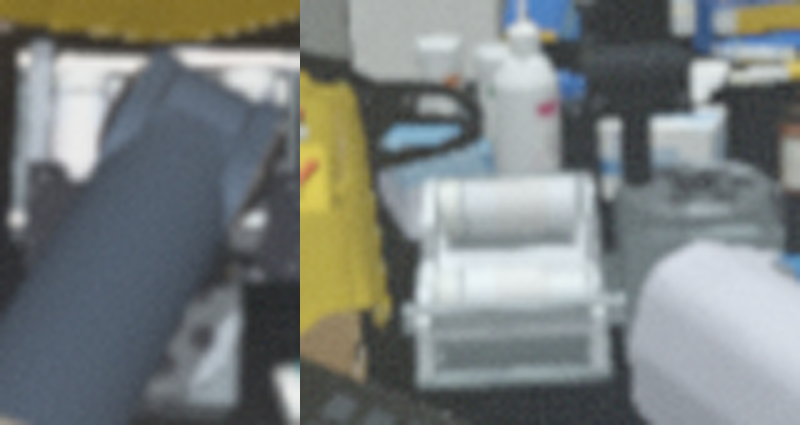

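The front can has already rolled down against the bar (side crop 510,290), which is still in its notches. The rear can is still up-channel at (525,210). I'll continue with the second half turn.

Call:
{"api": "servo_tool", "payload": {
  "deltas": [
    {"dx":-0.03,"dy":0.23,"dz":0,"rx":0,"ry":0,"rz":0},
    {"dx":-0.09,"dy":0.45,"dz":0,"rx":0,"ry":0,"rz":0},
    {"dx":-0.18,"dy":0.66,"dz":0,"rx":0,"ry":0,"rz":0},
    {"dx":-0.31,"dy":0.85,"dz":0,"rx":0,"ry":0,"rz":0},
    {"dx":-0.46,"dy":1.02,"dz":0,"rx":0,"ry":0,"rz":0},
    {"dx":-0.64,"dy":1.17,"dz":0,"rx":0,"ry":0,"rz":0},
    {"dx":-0.84,"dy":1.28,"dz":0,"rx":0,"ry":0,"rz":0},
    {"dx":-1.06,"dy":1.36,"dz":0,"rx":0,"ry":0,"rz":0},
    {"dx":-1.28,"dy":1.41,"dz":0,"rx":0,"ry":0,"rz":0},
    {"dx":-1.51,"dy":1.42,"dz":0,"rx":0,"ry":0,"rz":0}
  ]
}}

```text
time: 18.1
position: [0.4454, -0.2388, 0.1379]
tool_rot: [3.138, -0.003, 0.031]
contact_force: [2.1, -7.5, 0.1]
gripper_width: 0.259
grasp_force: 15.0
```

Call:
{"api": "servo_tool", "payload": {
  "deltas": [
    {"dx":-0.23,"dy":-0.03,"dz":0,"rx":0,"ry":0,"rz":0},
    {"dx":-0.45,"dy":-0.09,"dz":0,"rx":0,"ry":0,"rz":0},
    {"dx":-0.66,"dy":-0.18,"dz":0,"rx":0,"ry":0,"rz":0},
    {"dx":-0.85,"dy":-0.31,"dz":0,"rx":0,"ry":0,"rz":0},
    {"dx":-1.02,"dy":-0.46,"dz":0,"rx":0,"ry":0,"rz":0},
    {"dx":-1.17,"dy":-0.64,"dz":0,"rx":0,"ry":0,"rz":0},
    {"dx":-1.28,"dy":-0.84,"dz":0,"rx":0,"ry":0,"rz":0},
    {"dx":-1.36,"dy":-1.06,"dz":0,"rx":0,"ry":0,"rz":0},
    {"dx":-1.41,"dy":-1.28,"dz":0,"rx":0,"ry":0,"rz":0},
    {"dx":-1.42,"dy":-1.51,"dz":0,"rx":0,"ry":0,"rz":0}
  ]
}}

```text
time: 19.1
position: [0.4027, -0.2819, 0.1379]
tool_rot: [-3.14, 0.0, 0.033]
contact_force: [2.6, 2.1, 4.8]
gripper_width: 0.258
grasp_force: 15.0
```

Call:
{"api": "servo_tool", "payload": {
  "deltas": [
    {"dx":0,"dy":0,"dz":0,"rx":0,"ry":0,"rz":0},
    {"dx":0,"dy":0,"dz":0,"rx":0,"ry":0,"rz":0},
    {"dx":0,"dy":0,"dz":0,"rx":0,"ry":0,"rz":0},
    {"dx":0,"dy":0,"dz":0,"rx":0,"ry":0,"rz":0}
  ]
}}

```text
time: 19.5
position: [0.4027, -0.2826, 0.1379]
tool_rot: [3.141, -0.0, 0.032]
contact_force: [2.6, -1.5, 3.4]
gripper_width: 0.259
grasp_force: 15.0
```

Call:
{"api": "servo_tool", "payload": {
  "deltas": [
    {"dx":0,"dy":0,"dz":0,"rx":0,"ry":0,"rz":0},
    {"dx":0,"dy":0,"dz":0,"rx":0,"ry":0,"rz":0},
    {"dx":0,"dy":0,"dz":0,"rx":0,"ry":0,"rz":0},
    {"dx":0,"dy":0,"dz":0,"rx":0,"ry":0,"rz":0},
    {"dx":0,"dy":0,"dz":0,"rx":0,"ry":0,"rz":0},
    {"dx":0,"dy":0,"dz":0,"rx":0,"ry":0,"rz":0},
    {"dx":0,"dy":0,"dz":0,"rx":0,"ry":0,"rz":0}
  ],
  "fingers": 60
}}

```text
time: 20.2
position: [0.4025, -0.2823, 0.1377]
tool_rot: [-3.142, 0.0, 0.032]
contact_force: [0.2, 0.2, 0.2]
gripper_width: 0.682
grasp_force: 0.0
```

Call:
{"api": "servo_tool", "payload": {
  "deltas": [
    {"dx":0,"dy":0,"dz":0.5,"rx":0,"ry":0,"rz":0},
    {"dx":0,"dy":0,"dz":1.4,"rx":0,"ry":0,"rz":0},
    {"dx":0,"dy":0,"dz":2.5,"rx":0,"ry":0,"rz":0},
    {"dx":0,"dy":0,"dz":3.7,"rx":0,"ry":0,"rz":0},
    {"dx":0.8,"dy":0.5,"dz":4.5,"rx":0,"ry":0,"rz":0},
    {"dx":1.8,"dy":1.8,"dz":4.5,"rx":0,"ry":0,"rz":0},
    {"dx":2.8,"dy":3.2,"dz":4.5,"rx":0,"ry":0,"rz":0},
    {"dx":3.4,"dy":4.7,"dz":4.5,"rx":0,"ry":0,"rz":0},
    {"dx":3.7,"dy":6.2,"dz":4.5,"rx":0,"ry":0,"rz":0},
    {"dx":3.8,"dy":7.7,"dz":4.5,"rx":0,"ry":0,"rz":0}
  ]
}}

```text
time: 21.2
position: [0.5173, -0.0493, 0.2727]
tool_rot: [-3.141, -0.0, 0.033]
contact_force: [0.4, 0.0, -0.9]
gripper_width: 0.691
grasp_force: 0.0
```

Call:
{"api": "servo_tool", "payload": {
  "deltas": [
    {"dx":0,"dy":1.3,"dz":0,"rx":0,"ry":0,"rz":0},
    {"dx":0,"dy":2.4,"dz":0,"rx":0,"ry":0,"rz":0},
    {"dx":0,"dy":3,"dz":0,"rx":0,"ry":0,"rz":0},
    {"dx":0,"dy":3,"dz":0,"rx":0,"ry":0,"rz":0},
    {"dx":0,"dy":3,"dz":0,"rx":0,"ry":0,"rz":0}
  ]
}}

```text
time: 21.7
position: [0.5166, 0.0379, 0.2727]
tool_rot: [3.141, 0.0, 0.032]
contact_force: [0.5, -1.1, -0.3]
gripper_width: 0.692
grasp_force: 0.0
```

```bash
python3 - <<'E'
from h import *
g=grab('side'); f=grab('top')
b=cv2.resize(g['img'][140:225,190:290],None,fx=4,fy=5,interpolation=cv2.INTER_CUBIC)
a=cv2.resize(f['img'][150:235,240:310],None,fx=5,fy=5,interpolation=cv2.INTER_CUBIC)
cv2.imwrite('pics/c7.png',np.hstack([a,b])[...,::-1])
G=f['img'].astype(float).mean(-1)
up=cv2.resize(G[195:235,255:300],None,fx=8,fy=8,interpolation=cv2.INTER_CUBIC)
n,L,S,C=cv2.connectedComponentsWithStats((up<85).astype(np.uint8))
for i in range(1,n):
    if 150<S[i,4]<6000: print((C[i]+.5)/8-.5+[255,195],S[i,4])
W=world(f); print('height mm along channel (x~.585):'); 
for c in range(246,308,2): print(c,*(W[170:188,c,1:3].mean(0)*1000).round())
E
```

```text
[276.05914041 224.44109129] 1079
height mm along channel (x~.585):
246 -160.0 0.0
248 -168.0 5.0
250 -177.0 41.0
252 -184.0 57.0
254 -192.0 57.0
256 -199.0 62.0
258 -207.0 70.0
260 -214.0 71.0
262 -221.0 71.0
264 -229.0 66.0
266 -237.0 50.0
268 -245.0 33.0
270 -252.0 31.0
272 -260.0 33.0
274 -267.0 36.0
276 -273.0 65.0
278 -280.0 79.0
280 -287.0 84.0
282 -295.0 86.0
284 -302.0 85.0
286 -310.0 80.0
288 -319.0 51.0
290 -327.0 46.0
292 -334.0 49.0
294 -342.0 49.0
296 -349.0 50.0
298 -356.0 52.0
300 -364.0 55.0
302 -368.0 82.0
304 -385.0 -0.0
306 -392.0 1.0
```

View pics/c7.png

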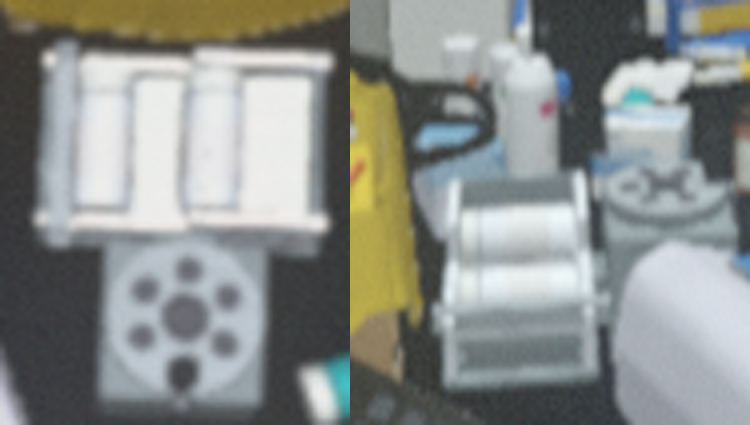

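The bar is seated, the first can rests about 31 mm up-channel of it, and the second can is at the gate (top crop 213,140). The crank is at the pointer, within about 0.05 rad. I'm handing in.

```bash
python3 -c "
from bench import robot
print(robot.sign_off())"
```

```text
the job is handed in; nothing more can be done
None
```

I handed the job in: the long bar lies level in both notches, the flywheel has turned one revolution to within about 0.05 rad of its pointer, the first can rests against the bar and the second waits at the gate. The sign-off returned no verdict, so this rests on my own camera measurements.

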